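# Eject a filter cube and trap it on the ramp

### The arm

A 6-joint arm with a two-finger parallel gripper is mounted at the origin on the work surface. World frame = base frame: x ahead of the robot, y to its left, z up, the work surface at z = 0. Lengths are in m, angles in rad, forces in N, time in s.
With the tool pointing down it reaches from about 0.35 to 0.875 m from the base axis. Payload 15.5 kg.
Tool frame: the origin (TCP) lies between the finger pads; the fingertips stand 25 mm ahead of it and the grasp point (between the pads) lies 6 mm ahead of it; z points along the fingers, x is the direction in which the jaws open and shut, and the axes are right-handed (so a half turn about z gives the same grasp; the last joint's range is limited). The gripper opens to 85 mm and grips with 20 to 120 N. Pads are 22 mm wide; open, the fingers measure 114 mm over their backs; the gripper's body (76 mm by 85 mm) begins 54 mm behind the grasp point. The pads swing forward as they close: fully open they stand 13 mm farther back than shut.
Start: joints at [1.109, 0.494, 1.345, -0, 1.302, -0.096], TCP at [0.224, 0.584, 0.256] pointing down, gripper open.
Joint ranges: [-2.91, 2.91], [-0.82, 2.16], [0.22, 2.67], [-1.22, 4.37], [0.12, 2.79], [-3.08, 3.08]. Speed limits (rad/s): [1.89, 1.89, 2.57, 3.01, 3.01, 3.01].

### API

Orientations are given as a rotation vector (axis times angle).
In Python, from cell import ctrl gives the robot as it stands. Calls block until the motion is done:
- ctrl.goto(position, orientation): joint-space move of the TCP to a pose.
- ctrl.move_linear(position, vel=0.15, frame=None): straight line of the TCP; frame=None keeps the orientation; vel is the mean speed in m/s.
- ctrl.move_j(angles): joint-space move.
- ctrl.move_gripper(opening, squeeze=None): opening from 0.0 (shut) to 1.0 (fully open); squeeze is the grip in N (None keeps the last); returns when the fingers have stopped.
- ctrl.wait(seconds).
- ctrl.ik(position, orientation): joint angles nearest the present ones, or None.
- ctrl.capture(name): name is "scene" or "top"; returns a dict with "frame" (384x512x3 uint8, blue, green, red), "vertical_fov" (degrees; the focal length in pixels is half the picture's height over the tangent of half this angle, whatever the lens; pixels are square), "cx", "cy" (the principal point, pixels), "R" (3x3) and "t" (3): a world point X has camera coordinates R X + t. Camera axes: x right, y down, z forward; pixel columns grow to the right and rows downward; lengths in m; the calibration is good to about 2 mm. A picture is of the moment at which its call begins. There is no depth.
A pose or a line that the arm cannot do raises ctrl.MotionError and nothing moves.
- ctrl.hand_in(): hands the job in, once; it reports no verdict.
Readings, each from a call of its own:
- ctrl.read_clock(): time.
- ctrl.read_joint_positions(): joint angles.
- ctrl.read_joint_velocities(): joint speeds.
- ctrl.read_tau(): joint torques, N m.
- ctrl.read_position(): TCP position.
- ctrl.read_ee_rot(): TCP orientation.
- ctrl.read_contact_force(): force on the tool from outside, world axes, zero at the start.
- ctrl.read_moment(): the same for the moment, N m.
- ctrl.read_opening(): opening from 0.0 (shut) to 1.0 (fully open).
Only numpy, scipy, OpenCV 4.12 (cv2) and the standard library are available. Lean on these libraries where they do the work, as an engineer would, in place of code of your own. Each camera call takes 0.05 s, during which the arm holds its last target. There are 200 camera calls.

### The job

Press the orange ejector button of the microscope filter dock down with one fingertip and keep it down, and with the other finger stop the blue filter cube that pops out on the ramp, before it slides off the end. Do not lift the cube and do not disturb the amber bottle, the slide box or the red spare cube. Finish while still holding: one finger keeping the button down, the other keeping the cube from sliding, with the cube wholly out of its bay.

Things in the scene. Friction and masses are not known exactly. Their poses are not given: they have to be found in the camera images.
- dock: White filter dock fixed to the bench. Origin on the bench under the bay's mouth; x points from the mouth into the bay, the ramp falls along -x, y towards the orange button's side, z up. Bay: level floor 45 mm up, x 0 to 79 mm, 37 mm wide between 6 mm clear walls, clear roof at 85 to 89 mm height. The button stands on a pedestal at x -75, y +62 mm; foot plate 6 mm high (y 25 to 85, x -95 to 85 mm).
- mouth (a point): Centre of the bay's mouth, at floor height (45 mm), where the polished ramp begins. The ramp is 37 mm wide and falls 18 degrees (0.325 mm per mm) straight along the dock's -x; kerbs 6 mm wide and 5 mm high on both sides.
- ramp_end (a point): Centre of the ramp's open lower end, 125 mm from the mouth, 4 mm above the bench. Unless stopped, the cube slides from mouth to end in less than a second, so a finger must stand in its way beforehand.
- eject_top (a point): Centre of the top face of the orange ejector button (28 mm diameter; 46 mm above the bench when up, 34 mm when fully down). It moves with the button.
- eject (a joint): How far the button is pressed, m: 0 up, 0.012 fully down. Moves straight down; spring 2 N to start, about 8 N fully down; returns when released. It drives a pusher behind the cube outwards, 4 mm per mm pressed: after about 6 to 8 mm the cube passes the mouth and slides down the ramp by itself.
- ramp_catch (a point): Point on the ramp's surface, on its centre line, straight across from the button: 75 mm from the mouth, 62 mm from the button's axis, 20.6 mm above the bench. A finger standing here, its tip about 8 to 20 mm above the ramp, stops the cube with the cube wholly out of the bay.
- cube: Blue filter cube, 38 mm (along the ramp) x 34 x 30 mm high, about 120 g, yellow disc on top; loose in the bay at the start, on its floor, origin 20 to 24 mm inside the mouth. Origin at the centre of its underside, x along the 38 mm side into the bay, z up. On the ramp it lies tilted, its leading top edge about 9 mm ahead of the bottom edge.
- vial: Bystander: amber glass bottle with black cap, 34 mm diameter, 62 mm high, standing near the dock. Origin at the centre of its base.
- slidebox: Bystander: flat slide box, white with green lid, 83 x 49 x 31 mm, lying near the dock. Origin at the centre of its underside.
- spare: Bystander: red spare filter cube with a white disc, 38 x 34 x 30 mm, standing on the bench near the dock. Not the one to eject. Origin at the centre of its underside.
Mind the look-alikes: they are no part of the job. Several things have the shape of the dock; the one meant has the colours described above. What is shaped like the cube but brown is not meant.

How it is judged:
On the way:
1. the orange button is pressed down (value of joint eject above 0.007 m), for 0.1 s.
At the end, for the whole second after the job is handed in: A finger still presses the button (over 7 of 12 mm, over 0.5 N) and a finger still touches the cube (over 0.03 N), which is at rest (under 20 mm/s) flat on the ramp (tilt under 0.5 rad), within 10 mm of its centre line, wholly out of the bay (origin 19 to 100 mm from the mouth) (value of joint eject above 0.007 m and contact force between the fingers and eject above 0.5 N and contact force between the fingers and cube above 0.03 N and x of cube in the frame of dock between -0.1 and -0.019 m and y of cube in the frame of dock between -0.01 and 0.01 m and z of cube in the frame of dock below 0.045 m and angle between cube's own z axis and vertical below 0.5 rad and linear speed of cube below 0.02 m/s); the arm keeps its last pose, push and grip.
It fails at once if the cube slid off the end of the ramp (x of cube in the frame of dock below -0.115 m).
It fails at once if the cube left the ramp sideways (y of cube in the frame of dock above 0.02 m or y of cube in the frame of dock below -0.02 m).
It fails at once if the cube was lifted (z of cube in the frame of dock above 0.062 m or (x of cube in the frame of dock below -0.03 m and z of cube in the frame of dock above 0.052 m)).
It fails at once if a bystander was moved more than 20 mm (distance of any of vial, slidebox, spare from where it was at the start of the episode above 0.02 m).
It also fails if it takes over 35 s, if anything falls off the work surface, if the arm or the gripper's body presses on something with over 40 N, if the wrist force passes 120 N, or if a joint passes its speed limit or range.

## Working session

There is one attempt and no reset: what is moved stays moved. The work goes in short steps, each a Python script; the robot and the scene stay as the last script left them, time stands still between calls to the robot, and variables do not carry over. Pictures are saved under pics/ and viewed, about 8 in all and at most 12, crops included, and the job is handed in when it is done.

```bash
mkdir -p pics; ls; python3 - <<'E'
from cell import ctrl
import cv2,pickle
d={n:ctrl.capture(n) for n in("scene","top")}
pickle.dump(d,open("cap.pkl","wb"))
for n in d:
    cv2.imwrite(f"pics/{n}0.png",d[n]["frame"]); print(n,d[n]["vertical_fov"],d[n]["cx"],d[n]["cy"],d[n]["R"],d[n]["t"])
print(ctrl.read_ee_rot(),ctrl.read_position(),ctrl.read_clock())
E
```

```text
pics
scene 50.169642530462525 253.53482537277432 184.76350196974917 [[ 0.7107007   0.70349052  0.00236729]
 [ 0.52750678 -0.53068085 -0.66341121]
 [-0.46544722  0.47273557 -0.74825127]] [-0.45332856 -0.24828434  1.11218346]
top 43.24564809368618 250.1836593560407 190.43053178897406 [[-0.00732275 -0.99982896 -0.01698334]
 [-0.98998139  0.00964345 -0.14086821]
 [ 0.14100789  0.01578165 -0.98988268]] [0.06103941 0.60873854 1.13868402]
[ 2.58802923e+00  1.78005984e+00 -1.44936733e-03] [0.22344457 0.58339947 0.25577331] 0.1
```

View pics/scene0.png

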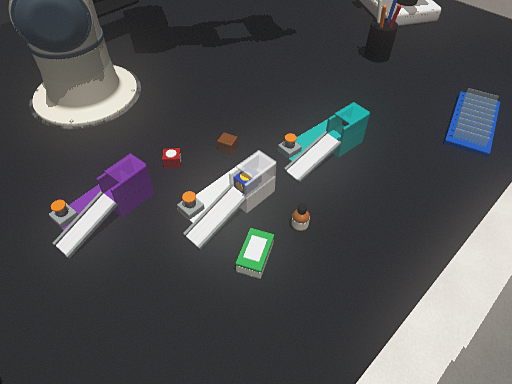

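View pics/top0.png

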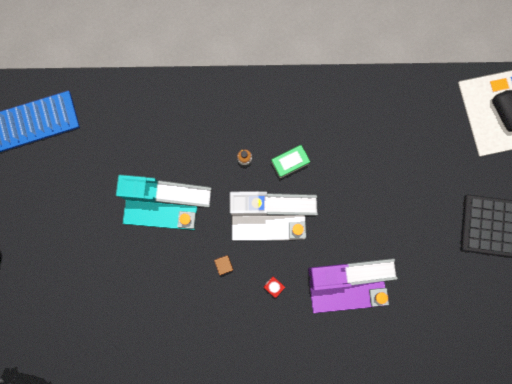

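Candidates for the dock, as button pixels in the scene and top views:
- White: (190,199) / (297,230), with the blue cube at (243,180) in its bay.
- Purple: (59,207) / (381,298), a look-alike.
- Teal: (291,140) / (185,219), a look-alike.

The red cube (172,155) and the brown cube (228,140) are not the target either. I choose the white dock and will check it in a close crop.

```bash
cat > h.py <<'E'
import numpy as np,cv2,pickle
def ray(c,u,v):
    f=c["frame"].shape[0]/2/np.tan(np.radians(c["vertical_fov"])/2)
    R=np.array(c["R"]);o=-R.T@np.array(c["t"])
    return o,R.T@np.array([(u-c["cx"])/f,(v-c["cy"])/f,1])
def onplane(c,u,v,z):
    o,d=ray(c,u,v);return o+d*(z-o[2])/d[2]
def proj(c,X):
    f=c["frame"].shape[0]/2/np.tan(np.radians(c["vertical_fov"])/2)
    p=np.array(c["R"])@np.array(X)+np.array(c["t"]);return f*p[0]/p[2]+c["cx"],f*p[1]/p[2]+c["cy"]
def mask(c,lo,hi,box):
    m=cv2.inRange(cv2.cvtColor(c["frame"],cv2.COLOR_BGR2HSV),lo,hi);k=np.zeros_like(m);x0,y0,x1,y1=box;k[y0:y1,x0:x1]=m[y0:y1,x0:x1];return k
def cen(m):
    n,l,s,ce=cv2.connectedComponentsWithStats(m);i=1+np.argmax(s[1:,4]);return ce[i],s[i]
E
python3 - <<'E'
from h import *
d=pickle.load(open("cap.pkl","rb"))
for n,b,z in(("scene",(175,185,205,220),.043),("top",(285,220,310,242),.046)):
    c,s=cen(mask(d[n],(5,150,120),(25,255,255),b)); print(n,c,s,onplane(d[n],*c,z))
a=cv2.resize(d["scene"]["frame"][140:260,170:290],None,fx=4,fy=4,interpolation=cv2.INTER_CUBIC)[:480,:]
t=cv2.resize(d["top"]["frame"][180:250,220:325],None,fx=7,fy=7,interpolation=cv2.INTER_CUBIC)
cv2.imwrite("pics/c1.png",t);cv2.imwrite("pics/c2.png",a)
E
```

```text
scene [188.62903226 196.33064516] [182 191  14  12 124] [ 0.51181408 -0.05618499  0.043     ]
top [297.53658537 229.24390244] [293 224  10  11  82] [ 0.51352496 -0.05737027  0.046     ]
```

View pics/c1.png

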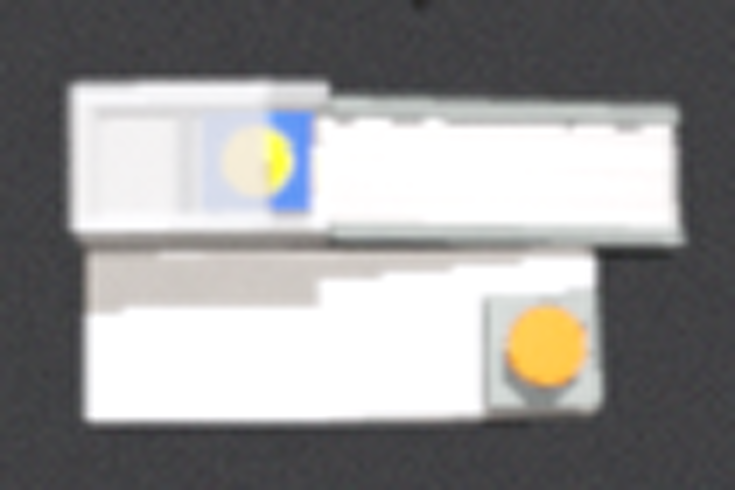

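View pics/c2.png

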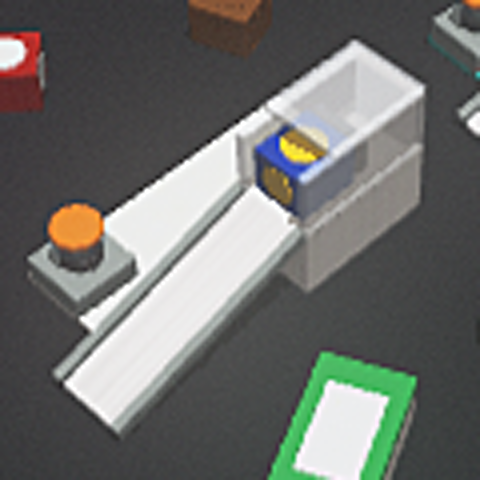

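Both crops confirm it: the white dock has the yellow-disc blue cube in its bay, and its button is at (297,229) in the top view. Next I fit the dock's yaw from its landmarks.

```bash
python3 - <<'E'
from h import *
d=pickle.load(open("cap.pkl","rb"));t=d["top"];s=d["scene"]
T=lambda u,v:(t,220+(u+.5)/7-.5,180+(v+.5)/7-.5)
S=lambda u,v:(s,170+(u+.5)/4-.5,140+(v+.5)/4-.5)
L=[("btnT",(t,297.54,229.24),(-75,62,46)),("endNear",T(684,243),(-125,24.5,9)),("endFar",T(681,107),(-125,-24.5,9)),
("plate",T(86,422),(85,85,6)),("plate2",T(596,252),(-95,25,6)),
("endNearS",S(57,376),(-125,24.5,9)),("endFarS",S(123,432),(-125,-24.5,6)),("mouthroofFarT",T(328,82),(0,-24.5,89))]
W=np.array([onplane(*p,q[2]/1e3)[:2] for _,p,q in L]);Q=np.array([q[:2] for *_,q in L])/1e3
wm,qm=W.mean(0),Q.mean(0);z=((W-wm)@[1,1j]*np.conj((Q-qm)@[1,1j])).sum();yaw=np.angle(z)
R=np.array([[np.cos(yaw),-np.sin(yaw)],[np.sin(yaw),np.cos(yaw)]]);o=wm-R@qm
print("yaw",yaw,"o",o)
for l,w,q in zip(L,W,Q):print(l[0],w.round(4),((w-o)@R*1e3-q*1e3).round(1))
print("btn",o+R@[-.075,.062],"catch",o+R@[-.075,0])
for n,b,h0,z in(("red",(160,145,185,170),(0,120,80),.02),):pass
for nm,px,z in(("spare",(275,287),.03),("vial",(245,157),.06),("box",(291,162),.031)):
    w=onplane(t,*px,z)[:2];print(nm,w,((w-o)@R*1e3).round())
E
```

```text
yaw 1.5729212743436147 o [0.57600961 0.01697326]
btnT [ 0.5135 -0.0574] [0.8 0.6]
endNear [ 0.5526 -0.1102] [-2.2 -0.8]
endFar [ 0.6013 -0.1105] [-2.5 -0.6]
plate [0.491  0.1029] [ 1.1 -0.2]
plate2 [ 0.5499 -0.0792] [-1.1  1.3]
endNearS [ 0.5538 -0.1075] [ 0.6 -2. ]
endFarS [ 0.5993 -0.1047] [3.3 1.4]
mouthroofFarT [0.6004 0.0171] [0.  0.1]
btn [ 0.51416912 -0.05815832] catch [ 0.57616898 -0.05802657]
spare [ 0.37658801 -0.00176507] [-18. 199.]
vial [0.68911303 0.06758744] [  50. -113.]
box [ 0.68138723 -0.04588686] [ -63. -105.]
```

```bash
python3 - <<'E'
from cell import ctrl
from h import *
ctrl.move_gripper(0.56)
p=[.545,-.058,.15]
for r in([np.pi,0,0],[0,np.pi,0]):print(ctrl.ik(p,r))
q0=ctrl.read_joint_positions()
c=[(np.abs(np.array(ctrl.ik(p,r))-q0).max(),r) for r in([np.pi,0,0],[0,np.pi,0]) if ctrl.ik(p,r) is not None]
r=min(c)[1];print(r)
ctrl.goto([.545,-.058,.2],r);ctrl.move_linear([.545,-.058,.095])
ctrl.wait(.3)
print(ctrl.read_position(),ctrl.read_ee_rot(),ctrl.read_opening(),ctrl.read_contact_force(),ctrl.read_clock())
s=ctrl.capture("scene");t=ctrl.capture("top");pickle.dump((s,t),open("cap2.pkl","wb"))
a=cv2.resize(s["frame"][110:260,130:290],None,fx=4,fy=4,interpolation=cv2.INTER_CUBIC)
cv2.imwrite("pics/c3.png",a);cv2.imwrite("pics/c3t.png",cv2.resize(t["frame"][150:300,210:360],None,fx=4,fy=4))
E
```

```text
[-2.14982164e-01  5.17106845e-01  1.65654521e+00 -4.44089210e-16
  9.67940601e-01 -2.14982164e-01]
[-2.14982164e-01  5.17106845e-01  1.65654521e+00 -4.44089210e-16
  9.67940601e-01  2.92661049e+00]
[3.141592653589793, 0, 0]
[ 0.54524594 -0.05806438  0.09554792] [ 3.14139315e+00 -1.67492392e-05  1.46451811e-03] 0.5582840864699424 [-0.58271519 -0.85171047 -0.09605224] 4.2583
```

View pics/c3.png

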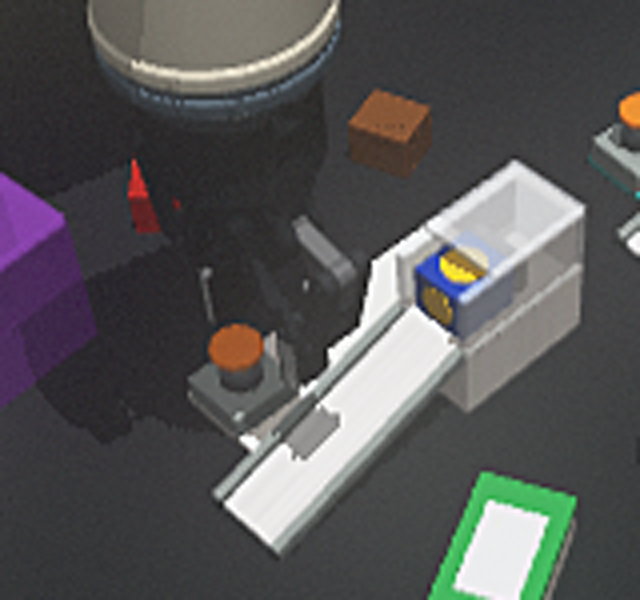

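```bash
python3 - <<'E'
from h import *
s,t=pickle.load(open("cap2.pkl","rb"))
f=s["frame"][150:235,165:250]
a=cv2.resize((255*(f/255.)**.4).astype(np.uint8),None,fx=6,fy=6,interpolation=cv2.INTER_CUBIC)
for x,col in((.514,(0,0,255)),(.576,(0,255,0))):
  for z in(.0705,.0765,.083):
    u,v=proj(s,[x,-.058,z]);cv2.circle(a,(int((u-165+.5)*6),int((v-150+.5)*6)),3,col,-1)
cv2.imwrite("pics/c4.png",a)
E
```

```text
(no output)
```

View pics/c4.png

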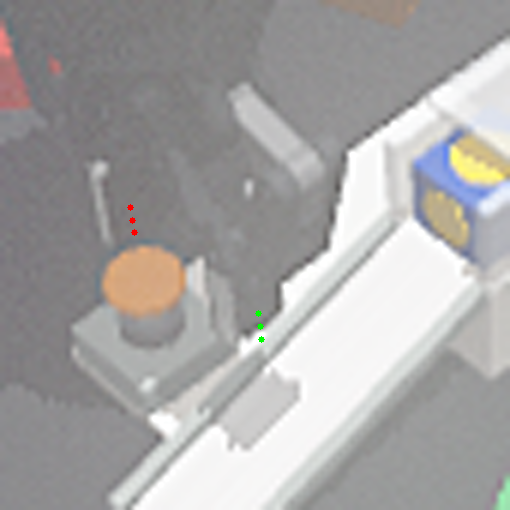

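```bash
python3 - <<'E'
from cell import ctrl
from h import *
f0=np.array(ctrl.read_contact_force());z=.095
while z>.055:
    z-=.001 if z<.085 else .002
    ctrl.move_linear([.545,-.058,z],vel=.03)
    f=np.array(ctrl.read_contact_force())-f0
    if z<.084: print(round(z,4),round(ctrl.read_position()[2],4),f.round(2))
    if abs(f[2])>1.2: break
print(ctrl.read_clock(),ctrl.read_contact_force())
s=ctrl.capture("scene");pickle.dump(s,open("cap3.pkl","wb"))
f=s["frame"][150:250,165:285]
cv2.imwrite("pics/c5.png",cv2.resize((255*(f/255.)**.4).astype(np.uint8),None,fx=5,fy=5,interpolation=cv2.INTER_CUBIC))
E
```

```text
0.084 0.084 [ 0.03 -0.11  0.26]
0.083 0.0829 [ 0.66  0.51 -0.98]
0.082 0.0819 [0.79 1.55 0.17]
0.081 0.0809 [ 0.98  0.82 -0.64]
0.08 0.0799 [ 0.83  0.48 -0.68]
0.079 0.0789 [ 1.05 -0.01  0.31]
0.078 0.078 [ 1.1   0.27 -0.99]
0.077 0.0769 [ 0.67 -0.42 -0.1 ]
0.076 0.0759 [0.38 0.74 0.56]
0.075 0.0749 [-0.04  1.4   0.22]
0.074 0.074 [ 0.38  0.69 -0.77]
0.073 0.0729 [ 0.89 -0.17  0.28]
0.072 0.0719 [0.07 0.73 0.6 ]
0.071 0.0709 [-0.09  0.53  0.68]
0.07 0.0699 [ 0.33  0.32 -0.46]
0.069 0.0689 [ 0.76 -0.08 -0.21]
0.068 0.068 [0.26 0.07 1.65]
9.8583 [-0.15006635 -0.27037725  1.88300856]
```

View pics/c5.png

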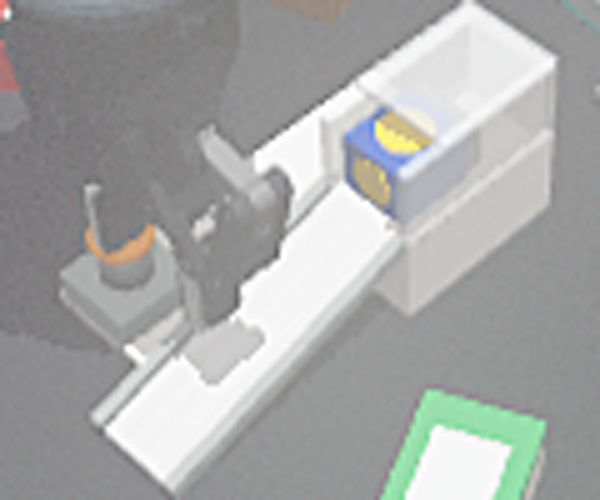

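```bash
python3 - <<'E'
from h import *
s=pickle.load(open("cap3.pkl","rb"))
g=lambda u,v:(165+(u+.5)/5-.5,150+(v+.5)/5-.5)
for p in((190,325),(207,330),(240,300),(90,228)):print(p,onplane(s,*g(*p),.045).round(4))
for X in((.576,-.058,.045),(.514,-.058,.045)):
    u,v=proj(s,X);print((u-165+.5)*5,(v-150+.5)*5)
E
```

```text
(190, 325) [ 0.5675 -0.0672  0.045 ]
(207, 330) [ 0.5739 -0.0642  0.045 ]
(240, 300) [ 0.572  -0.0458  0.045 ]
(90, 228) [ 0.5025 -0.0637  0.045 ]
223.4333893811828 324.26243472497333
120.00816591889333 236.38765694564938
```

```bash
python3 - <<'E'
from cell import ctrl
from h import *
def F():
    a=[]
    for _ in range(15): ctrl.wait(.02);a.append(ctrl.read_contact_force())
    return np.mean(a,0)
ctrl.move_linear([.545,-.058,.080]);ctrl.move_gripper(.68);f0=F()
for z in(.071,.069,.067,.064,.062,.060,.059):
    ctrl.move_linear([.545,-.058,z],vel=.03);f=F()-f0
    print(z,round(ctrl.read_position()[2],4),f.round(2))
    if f[2]>6.8:break
print(ctrl.read_clock(),ctrl.read_opening())
s=ctrl.capture("scene");pickle.dump(s,open("cap4.pkl","wb"))
f=s["frame"][150:250,165:285]
cv2.imwrite("pics/c6.png",cv2.resize((255*(f/255.)**.4).astype(np.uint8),None,fx=5,fy=5,interpolation=cv2.INTER_CUBIC))
E
```

```text
0.071 0.0711 [ 0.16  0.25 -0.07]
0.069 0.069 [-0.12 -0.07 -0.44]
0.067 0.067 [-0.06 -0.07 -0.19]
0.064 0.0641 [ 1.35 -0.08  2.82]
0.062 0.0621 [ 2.09 -0.27  3.61]
0.06 0.0601 [ 2.55 -0.66  4.65]
0.059 0.0591 [ 2.61 -0.69  5.2 ]
14.375 0.6773575573987548
```

View pics/c6.png

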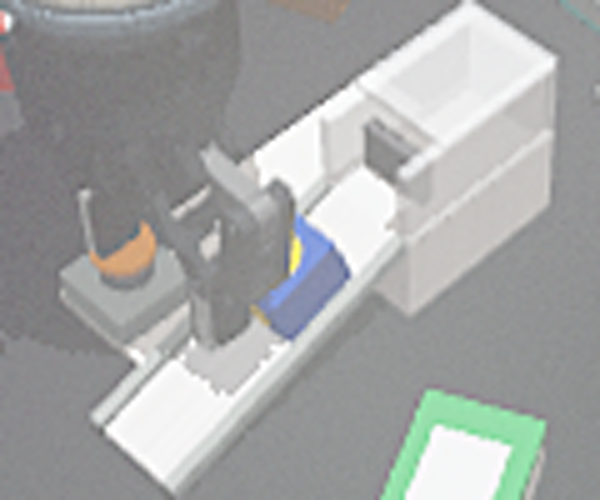

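The cube is caught. Now I press deeper for margin.

```bash
python3 - <<'E'
from cell import ctrl
from h import *
def F():
    a=[]
    for _ in range(15): ctrl.wait(.02);a.append(ctrl.read_contact_force())
    return np.mean(a,0)
for z in(.0575,.056,.0552):
    ctrl.move_linear([.545,-.058,z],vel=.02);print(z,round(ctrl.read_position()[2],4),F().round(2))
print(ctrl.read_clock())
s=ctrl.capture("scene");t=ctrl.capture("top")
f=s["frame"][150:250,165:285]
a=cv2.resize((255*(f/255.)**.5).astype(np.uint8),None,fx=5,fy=5,interpolation=cv2.INTER_CUBIC)
cv2.imwrite("pics/c7.png",a)
m=mask(s,(105,120,40),(130,255,255),(200,180,260,230));c,st=cen(m);print("blue",c,st)
w=onplane(s,*c,.045);print("dock xy",((w[:2]-[.576,.017])@[[0,-1],[1,0]]))
E
```

```text
0.0575 0.0576 [ 2.78 -0.59  5.93]
0.056 0.0561 [ 2.41 -0.5   6.88]
0.0552 0.0554 [ 2.43 -0.7   7.33]
15.925
blue [226.18852459 204.80327869] [217 193  18  25 122]
dock xy [-0.03625982 -0.00585911]
```

View pics/c7.png

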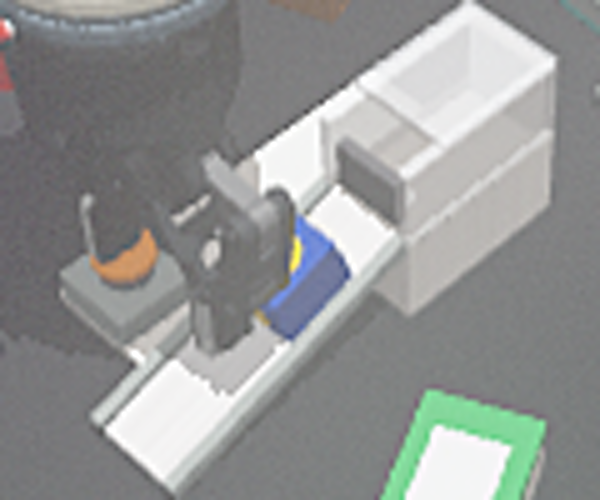

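```bash
python3 -c "
from cell import ctrl
ctrl.hand_in()"
```

```text
the job is handed in; nothing more can be done
```

I pressed the white dock's orange button with one finger and stopped the blue cube on the ramp with the other. I handed the job in at about 16 s, still holding both; no verdict is reported.

**Last checks before handing in:**
- **Button:** the upward force was about 7.3 N, which by the spring data means about 10 of 12 mm pressed. The pusher shows at the bay's mouth.
- **Cube:** it lies flat on the ramp against the finger and is clear of the bay. Its visible part is about 36 mm from the mouth. The sideways reading of 6 mm is biased, because the finger hides part of the cube.
- **Cube contact:** the force along the ramp was only about 0.5–0.7 N, close to the sensor noise. I therefore judge contact mainly from the picture: the cube stayed put on the polished slope.
- **Bystanders:** the arm stayed well clear of all three. The slide box looks unmoved in the last picture; I did not measure the bottle or the red cube again.

**What disagreed:** my first contact reading, at TCP height 0.068 m, was probably noise. After opening the jaws wider to centre the fingers, averaged readings put contact nearer 0.065 m. A steady sideways force of about 2.5 N, probably friction on the button, remained while pressing.

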